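# Feed a pipe to its index notch and clamp it for sawing

### The arm

A 6-joint arm with a two-finger parallel gripper is mounted at the origin on a cart in front of the work surface, level with it; the furniture and walls round the work are solid. World frame = base frame: x ahead of the robot, y to its left, z up, the work surface at z = 0. Lengths are in m, angles in rad, forces in N, time in s.
With the tool pointing down it reaches from about 0.375 to 0.975 m from the base axis. Payload 3.8 kg.
Tool frame: the origin (TCP) lies midway between the tips of the shut fingers; the grasp point (between the pads) lies 19 mm behind it; x points along the fingers, y is the direction in which the jaws open and shut, and the axes are right-handed (so a half turn about x gives the same grasp; the last joint's range is limited). The gripper opens to 88 mm and grips with 3 to 60 N. Pads are 18 mm wide; open, the fingers measure 123 mm over their backs; the gripper's body (75 mm by 187 mm) begins 45 mm behind the grasp point.
Start: joints at [1.258, 0.264, 1.604, -0, 1.274, -0.037], TCP at [0.184, 0.649, 0.239] pointing down, gripper open.
Joint ranges: [-2.63, 2.63], [-0.94, 2.18], [0.31, 2.57], [-1.31, 4.45], [0, 2.66], [-2.55, 2.55]. Speed limits (rad/s): [2.57, 2.57, 3.14, 3.14, 3.14, 3.14].

### API

Orientations are given as a rotation vector (axis times angle).
In Python, from cell import manip, inverse_kinematics, cams, order gives the robot as it stands. Calls block until the motion is done:
- manip.move_pose(position, orientation): joint-space move of the TCP to a pose.
- manip.move_linear(position, rate=0.15, rot=None): straight line of the TCP; rot=None keeps the orientation; rate is the mean speed in m/s.
- manip.set_joints(angles): joint-space move.
- manip.set_gripper(opening, force=None): finger opening in m; force is the grip in N (None keeps the last); returns when the fingers have stopped.
- manip.dwell(seconds).
- inverse_kinematics(position, orientation): joint angles nearest the present ones, or None.
- manip.state(): the state.
- cams.capture(name): name is "scene" or "side" or "wrist"; returns a dict with "image" (384x512x3 uint8, blue, green, red), "z_map" (384x512 float32, m along the optical axis (not along the pixel's ray), 0 where there is no reading), "intrinsics" (3x3 intrinsics, pixels), "position" and "orientation" of the camera in the world; the wrist camera has in their place "T_tool_cam" (4x4, takes a point from camera to tool coordinates, whose origin is the TCP and whose axes are the tool frame's). Camera axes: x right, y down, z forward; pixel columns grow to the right and rows downward; lengths in m; the calibration is good to about 2 mm. A picture is of the moment at which its call begins: read the wrist's pose just before it.
A pose or a line that the arm cannot do raises manip.IKError and nothing moves.
- order.close_job(): hands the job in, once; it reports no verdict.
The state is a dict: "clock": time; "joint_pos": joint angles; "joint_velocities": joint speeds; "tau": joint torques, N m; "tool_pos": TCP position; "tcp_rot": TCP orientation; "contact_force": force on the tool from outside, world axes, zero at the start; "moment": the same for the moment, N m; "gripper_width": finger opening in m.
Only numpy, scipy, OpenCV 4.12 (cv2) and the standard library are available. Lean on these libraries where they do the work, as an engineer would, in place of code of your own. Each camera call takes 0.05 s, during which the arm holds its last target.

### The job

Get the brass pipe in the cut-off jig ready for sawing: with the fingertips, push the feed stop from behind along its rail towards the saw guide, driving the pipe ahead of it, until its spring plunger clicks into the middle one of the rail's three notches, and do not run on past that notch, because the stop cannot draw the pipe back. Then press the hold-down lever right down onto the pipe and come away. Only push and press: do not take the stop or the lever between the fingers, do not touch the pipe itself, and leave the parts lying round the jig where they are.

Things in the scene. Friction and masses are not known exactly. Their poses are not given: they have to be found in the camera images.
- cutoff_jig: Pipe cut-off jig fixed to the worktop: aluminium base plate 130 x 410 x 10 mm (y = -250 to 160 mm) with a steel V trough, a notched rail behind it, a saw guide and a hold-down lever. Origin on the worktop below the pipe's axis; +y runs along trough and rail towards the saw guide, +x from the robot's side to the rail, z up. The trough reaches from y = -140 to 130 mm, 30 mm high.
- saw_slot (a point): Saw guide: four steel posts, 68 mm high, two on each side of the trough (30 mm from the pipe's axis) with the saw slot between them. This point lies on the pipe's axis in the slot, at y = 105 mm in the jig's frame.
- middle_notch (a point): The middle notch, at its mouth: x = 45, y = -110, z = 45 mm in the jig's frame. The rail is a steel bar 14 mm wide along x = 45 mm, from y = -245 to -15 mm, top 45 mm above the worktop. Its three V notches are 11 mm wide, 5.5 mm deep and 30 mm apart (y = -140, -110, -80 mm).
- feed_stop (a joint): How far the feed stop has been pushed towards the saw guide (+y of the jig), in m, 0 to 0.150; starts at 0 to 0.045. Its plunger drops into the notches at 0.065, 0.095 (middle) and 0.125. Sliding takes about 3 N, with the pipe about 6 N, and it stays where it is left; pushing it up out of a notch takes about 14 N, and within about 3 mm of a notch the spring draws it in and centres it.
- push_plate (a point): The place to push the feed stop: middle of the back of its upright steel push plate, 64 mm above the worktop, facing -y of the jig. The plate is 58 mm wide (jig x), from 38 to 84 mm above the worktop; the rail (top 45 mm) runs on behind it. In the middle notch this point is at x = 36, y = -140 mm in the jig's frame. The plunger ahead of it stands up to 110 mm high.
- plunger (a joint): Height of the spring plunger (round black head on the feed stop's block), in m: about 0 when its ball is right down in a notch, 0.0038 when it rides on the rail between notches. The head is seen to drop.
- pipe: Loose brass pipe, 22 mm in diameter, 200 mm long, lying in the V trough 3 to 68 mm ahead of the feed stop's button; origin at its middle, on its axis 30 mm above the worktop, y along the pipe. Pushed home by the stop in the middle notch, its middle is at y = 30 mm in the jig's frame and it stands 25 mm out beyond the saw slot.
- stop_face (a point): Centre of the flat front of the feed stop's round steel button (18 mm across), on the pipe's axis; it pushes the pipe's end. It lies 70 mm ahead (+y of the jig) of push_plate.
- hold_down (a joint): Angle of the hold-down lever, in rad: 0 when it is down level across the pipe, growing as it is raised; starts at 0.5 to 0.75. It pivots about an axis along the jig's y, turns stiffly (about 2 N at the grip) and stays where it is left.
- hold_down_pivot (a point): Pivot of the hold-down lever, at x = 30, y = 45, z = 48.5 mm in the jig's frame. From here the lever reaches across the pipe towards the robot's side (-x of the jig).
- lever_grip (a point): Top of the lever's black round grip at its middle, 83 mm out from the pivot. The grip is 17 mm thick and 50 mm long, from 58 to 108 mm out; with the lever down its top is 57 mm above the worktop. The grip swings outwards (-x of the jig) as it goes down.
- coupler_a: Steel air coupler 29 x 83 x 28 mm lying near the jig; origin on its underside. Only stands by.
- wrench: Steel spanner 36 x 190 x 9 mm lying in front of the jig; origin on its underside. Only stands by.
- ptfe_spool: White spool of seal tape, 52 mm across, 16 mm thick, lying flat behind the jig; origin on its underside. Only stands by.
- box_brown: Small brown carton 40 x 60 x 30 mm behind the jig; origin on its underside. Only stands by.
- bushing_a: Turned steel bushing 50 mm across, 46 mm high, standing behind the jig; origin on its underside. Only stands by.
- cut_piece_a: Cut piece of brass pipe, 22 mm in diameter, 25 mm long, standing beyond the saw guide; origin on its underside. Only stands by.
- cut_piece_b: A second such cut piece, standing; origin on its underside. Only stands by.
- cut_piece_c: A third such cut piece, lying; origin on its underside. Only stands by.

How it is judged:
On the way, in this order (a step that is already met when the one before it is completed fails the run):
1. the feed stop's plunger is down in the middle notch, with the hold-down lever still up (value of joint feed_stop between 0.092 and 0.098 m and value of joint plunger below 0.0012 m and value of joint hold_down above 0.4 rad), for 0.2 s.
2. the hold-down lever is pressed down onto the pipe (value of joint feed_stop between 0.092 and 0.098 m and value of joint plunger below 0.0012 m and value of joint hold_down below 0.06 rad), for 0.2 s.
At the end, for the whole second after the job is handed in: The feed stop is in the middle notch (joint within 3 mm of 0.095, plunger within 1.2 mm of right down), the hold-down lever is down (below 0.06 rad), and the pipe lies at rest in the trough with its middle 26.5 to 34.5 mm along the jig's y and its end within 4.5 mm of the stop's face (all of step 2 and y of pipe in the frame of cutoff_jig between 0.0265 and 0.0345 m and horizontal distance between stop_face and pipe below 0.1045 m and angle between the y axis of pipe and the y axis of cutoff_jig, either way round below 0.05 rad and height (world z) of pipe between 0.025 and 0.034 m and linear speed of pipe below 0.01 m/s); the robot touches nothing.
It fails at once if the fingers straddle the feed stop to take hold of it (grasp point over its block or plate, low down) instead of pushing it from behind (x of the grasp point in the frame of push_plate between -0.045 and 0.045 m and y of the grasp point in the frame of push_plate between -0.002 and 0.07 m and z of the grasp point in the frame of push_plate between -0.05 and 0.025 m).
It fails at once if the hold-down lever's grip is taken between the fingers instead of pressed from above (x of the grasp point in the frame of lever_grip between -0.025 and 0.025 m and y of the grasp point in the frame of lever_grip between -0.02 and 0.02 m and z of the grasp point in the frame of lever_grip between -0.03 and 0.006 m).
It fails at once if the feed stop is run on more than 8 mm past the middle notch (value of joint feed_stop above 0.103 m).
It fails at once if the fingers touch the pipe, or it is lifted out of the trough (contact force between the fingers and pipe above 0.5 N or height (world z) of pipe above 0.042 m).
It fails at once if a part lying round the jig is moved more than 15 mm (distance of any of coupler_a, wrench, ptfe_spool, box_brown, bushing_a, cut_piece_a, cut_piece_b, cut_piece_c from where it was at the start of the episode above 0.015 m).
It also fails if it takes over 51 s, if anything falls off the work surface, if the arm or the gripper's body presses on something with over 40 N, if the wrist force passes 120 N, or if a joint passes its speed limit or range.

## Working session

There is one attempt and no reset: what is moved stays moved. The work goes in short steps, each a Python script; the robot and the scene stay as the last script left them, time stands still between calls to the robot, and variables do not carry over. Pictures are saved under pics/ and viewed, and the job is handed in when it is done.

```bash
ls; mkdir -p pics; python3 - <<'E'
from cell import manip,cams
import cv2,numpy as np
s=manip.state();print({k:np.round(v,3) for k,v in s.items()})
for n in ["scene","side","wrist"]:
    c=cams.capture(n); cv2.imwrite(f"pics/{n}0.png",c["image"]); np.savez(f"pics/{n}0.npz",**c)
    print(n,c["intrinsics"].tolist(),c.get("position"),c.get("orientation"),c.get("T_tool_cam"))
E
```

```text
pics
{'clock': np.float64(0.0), 'joint_pos': array([ 1.258,  0.265,  1.605, -0.   ,  1.274, -0.037]), 'joint_velocities': array([-0.001, -0.002,  0.001,  0.   ,  0.002, -0.   ]), 'tau': array([ 3.0000e-03, -5.0213e+01, -3.5687e+01,  7.3000e-02,  3.0000e-02,
       -0.0000e+00]), 'tool_pos': array([0.184, 0.649, 0.237]), 'tcp_rot': array([ 0.215,  1.56 , -0.218]), 'contact_force': array([-0.706,  0.54 , -0.418]), 'moment': array([-0.038,  0.015,  0.019]), 'gripper_width': np.float64(0.088)}
scene [[433.7873777737203, 0.0, 252.68066819064214], [0.0, 433.7873777737203, 187.4281440377439], [0.0, 0.0, 1.0]] [-0.19920813 -0.16664191  0.76578342] [-2.00470155  1.19706985 -0.55067313] None
side [[432.28422899691554, 0.0, 253.93390480295753], [0.0, 432.28422899691554, 193.4379673608205], [0.0, 0.0, 1.0]] [0.39107225 1.13033956 0.43136989] [-0.20753634  2.48848366 -1.72043648] None
wrist [[290.34320228617224, 0.0, 251.8113711815169], [0.0, 290.34320228617224, 193.62955316305295], [0.0, 0.0, 1.0]] None None [[-9.11598041e-04 -2.66822126e-01  9.63745362e-01 -1.45864809e-01]
 [ 9.99998360e-01 -1.75118437e-03  4.61057274e-04  4.19179035e-04]
 [ 1.56467553e-03  9.63744202e-01  2.66823285e-01 -6.81333059e-02]
 [ 0.00000000e+00  0.00000000e+00  0.00000000e+00  1.00000000e+00]]
```

View pics/scene0.png

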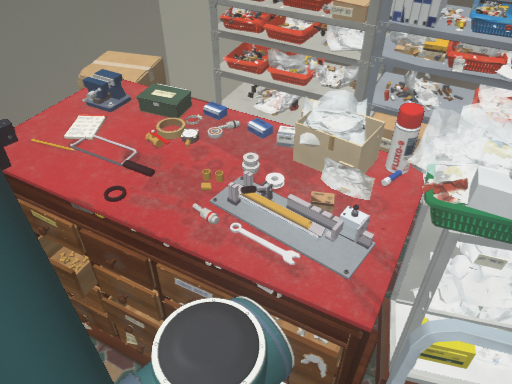

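View pics/side0.png

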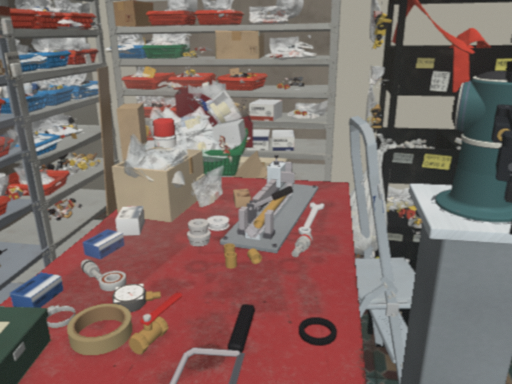

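View pics/wrist0.png

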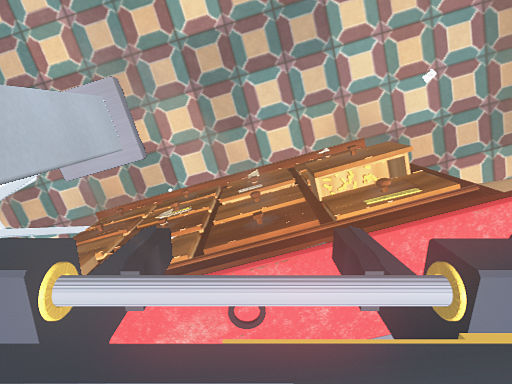

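The jig sits in the scene image at about (215–375, 180–270): feed stop at the right (355,215), saw guide at the left (240,190). Next I'll find the base plate from depth.

```bash
cat > h.py <<'E'
import numpy as np,cv2
from scipy.spatial.transform import Rotation as R
def cloud(c,T=None):
    z=c["z_map"];K=c["intrinsics"];v,u=np.mgrid[:z.shape[0],:z.shape[1]]
    P=np.stack([(u-K[0,2])/K[0,0]*z,(v-K[1,2])/K[1,1]*z,z],-1)
    if T is None: P=P@R.from_rotvec(c["orientation"]).as_matrix().T+c["position"]
    else: P=P@T[:3,:3].T+T[:3,3]
    P[z==0]=np.nan
    return P
def wristT(s,c):
    T=np.eye(4);T[:3,:3]=R.from_rotvec(s["tcp_rot"]).as_matrix();T[:3,3]=s["tool_pos"];return T@c["T_tool_cam"]
E
python3 - <<'E'
from h import *
c=dict(np.load("pics/scene0.npz"));P=cloud(c)
im=cv2.resize(c["image"][160:285,190:400],None,fx=3.8,fy=3.8,interpolation=cv2.INTER_CUBIC);cv2.imwrite("pics/crop0.png",im)
b=P[...,2];roi=np.zeros(b.shape,bool);roi[170:285,195:400]=1
m=roi&(b>0.005)&(b<0.016)
print(m.sum())
hsv=cv2.cvtColor(c["image"],cv2.COLOR_BGR2HSV);
m&=hsv[...,1]<90
n,l,st,_=cv2.connectedComponentsWithStats(m.astype(np.uint8));k=1+np.argmax(st[1:,4]);print(st[k])
# table z check
t=roi&(hsv[...,1]>150)&(abs(b)<.02);print("table",np.nanmedian(b[t]))
q=P[l==k];print("plate z",np.median(q[:,2]))
# merge plate comps
mm=m&(roi)
allm=(roi)&(b>0.005)&(b<0.12)&(hsv[...,1]<90)
n,l2,st2,_=cv2.connectedComponentsWithStats(allm.astype(np.uint8));
for i in range(1,n):
    if st2[i,4]>30: print(st2[i],np.round(np.nanmean(P[l2==i],0),3))
r=cv2.minAreaRect(q[:,:2].astype(np.float32)*1000);print(r,cv2.boxPoints(r))
E
```

```text
4946
[ 210  186  165   93 3585]
table 0.0002879088079948966
plate z 0.010560356667989823
[ 210  170  165  109 7330] [0.51  0.091 0.026]
[ 319  170   56   29 1079] [0.709 0.036 0.03 ]
[381 176  12  10  65] [ 0.777 -0.048  0.015]
[195 203  17  17 119] [0.436 0.325 0.021]
[208 213  12  11  97] [0.427 0.286 0.019]
[230 223  70  41 439] [0.424 0.139 0.008]
((510.94232177734375, 127.1482162475586), (412.23968505859375, 130.35385131835938), 81.87020874023438) [[417.27176  -67.683105]
 [546.3156   -86.117226]
 [604.6129   321.97955 ]
 [475.56903  340.41367 ]]
```

View pics/crop0.png

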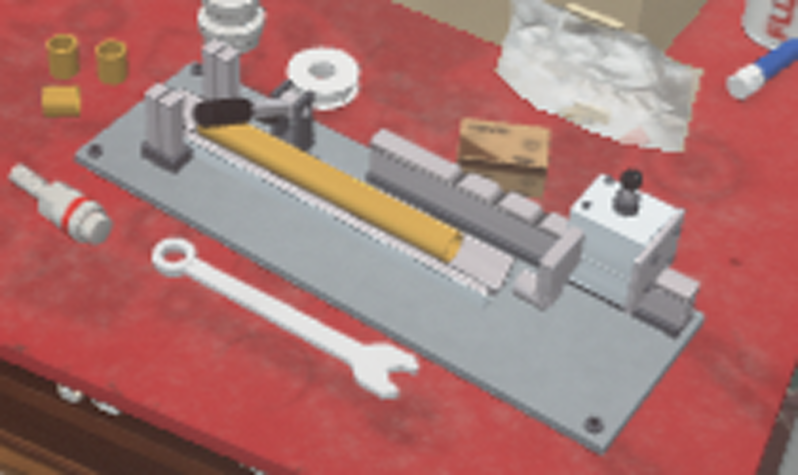

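Plate rectangle measured 412 x 130 mm against a true 410 x 130. Next I'll find the frame origin, pipe, rail, stop and lever.

```bash
cat >> h.py <<'E'
E
python3 - <<'E'
from h import *
c=dict(np.load("pics/scene0.npz"));P=cloud(c)
yaw=-np.arctan2(58.3,408.1);ey=np.array([-np.sin(yaw),np.cos(yaw)]);ex=np.array([np.cos(yaw),np.sin(yaw)])
ctr=np.array([.51094,.12715])
d=P[...,:2]-ctr;J=np.stack([d@ex,d@ey-.045,P[...,2]],-1)*1000
hsv=cv2.cvtColor(c["image"],cv2.COLOR_BGR2HSV)
ins=(abs(J[...,0])<64)&(J[...,1]>-260)&(J[...,1]<165)
br=ins&(hsv[...,1]>110)&(hsv[...,0]>12)&(hsv[...,0]<32)&(J[...,2]>20)
q=J[br];print("pipe",br.sum(),np.percentile(q,[1,50,99],axis=0).round(1))
top=q[q[:,2]>36];print("top line",np.median(top,0), np.polyfit(top[:,1],top[:,0],1))
# rail top
r=ins&(abs(J[...,2]-45)<2.5)&(J[...,0]>20)
q=J[r]; 
for y in range(-250,20,15):
    w=q[(abs(q[:,1]-y)<7.5)]
    if len(w)>5: print(y,len(w),np.percentile(w[:,0],[5,50,95]).round(1),np.median(w[:,2]).round(1))
hi=ins&(J[...,2]>75)
q=J[hi];print("high");
for y in range(-250,170,10):
    w=q[(abs(q[:,1]-y)<5)]
    if len(w)>2: print(y,len(w),np.percentile(w[:,0],[0,50,100]).round(1),np.percentile(w[:,2],[5,95]).round(1))
E
```

```text
pipe 549 [[  -6.9 -104.2   23.6]
 [   0.2  -22.5   38.5]
 [  14.4   80.9   43.9]]
top line [  2.7440641  -19.21842749  39.73967978] [0.01946442 3.44795599]
-250 10 [38.5 44.5 50.7] 45.2
-235 35 [38.  44.2 51.5] 45.5
-220 17 [25.1 41.9 57.5] 45.3
-205 11 [25.6 26.6 29. ] 45.0
-190 7 [25.3 27.5 29.6] 46.2
-160 13 [39.2 44.3 52.6] 45.4
-145 20 [40.4 47.3 54.4] 44.2
-130 30 [41.1 48.  53.8] 45.7
-115 21 [41.7 48.1 54.2] 44.0
-100 30 [41.9 49.4 55.8] 45.0
-85 20 [42.5 48.7 55.9] 44.6
-70 23 [42.4 48.3 55.5] 45.7
-55 26 [42.7 47.9 54.8] 45.6
-40 29 [42.4 49.1 57.7] 44.9
-25 23 [44.7 49.7 58.3] 45.5
high
-230 4 [24.4 52.6 54.8] [76.6 79.3]
-220 85 [ 7.7 37.6 63.2] [75.7 85.7]
-210 64 [25.2 40.9 62.8] [77.5 84.5]
-200 83 [23.7 41.4 63.4] [ 79.5 109. ]
-190 66 [23.9 39.7 62.5] [ 76.5 109.3]
-180 58 [24.9 40.3 62.8] [76.  84.4]
-170 42 [26.2 40.1 61.8] [76.6 84.7]
40 85 [-58.2 -35.8  -0.5] [ 78.4 107.3]
50 26 [-57.9 -51.4 -15.2] [ 93.2 108.9]
```

```bash
cat >> h.py <<'E'
def rot_for(yaw,flip):
    # tool x down, tool y = +/- jig x
    ex=np.array([np.cos(yaw),np.sin(yaw),0])*(-1 if flip else 1)
    x=np.array([0,0,-1.]);return R.from_matrix(np.stack([x,ex,np.cross(x,ex)],1)).as_rotvec()
E
python3 - <<'E'
from h import *
from cell import manip,inverse_kinematics
s=manip.state();print(R.from_rotvec(s["tcp_rot"]).as_matrix().round(2))
for f in (0,1):
    r=rot_for(np.deg2rad(-9.2),f);print(f,R.from_rotvec(r).as_matrix()[:,2].round(2))
    for p in ([.5,.1,.3],[.5,.1,.22],[.52,-.1,.06],[.46,.18,.06]):
        q=inverse_kinematics(p,r);print(p,None if q is None else np.round(q,2))
E
```

```text
[[-0.    0.27  0.96]
 [-0.    0.96 -0.27]
 [-1.   -0.   -0.  ]]
0 [-0.16 -0.99  0.  ]
[0.5, 0.1, 0.3] [ 0.15 -0.09  1.87  0.    1.36  0.31]
[0.5, 0.1, 0.22] [ 0.15 -0.04  1.97  0.    1.21  0.31]
[0.52, -0.1, 0.06] [-0.24  0.17  2.07 -0.    0.89 -0.08]
[0.46, 0.18, 0.06] [0.32 0.11 2.15 0.   0.88 0.48]
1 [ 0.16  0.99 -0.  ]
[0.5, 0.1, 0.3] None
[0.5, 0.1, 0.22] None
[0.52, -0.1, 0.06] None
[0.46, 0.18, 0.06] None
```

```bash
python3 - <<'E'
from h import *
from cell import manip,cams
r=rot_for(np.deg2rad(-9.2),0)
manip.set_gripper(0.0)
for i,p in enumerate([[.52,.12,.25],[.48,-.04,.25]]):
    manip.move_pose(p,r) if i==0 else manip.move_linear(p,rate=.15)
    manip.dwell(.3)
    s=manip.state();c=cams.capture("wrist");c["Tw"]=wristT(s,c);np.savez(f"pics/w{i+1}.npz",**c);cv2.imwrite(f"pics/w{i+1}.png",c["image"])
s=manip.state();print(s["clock"],s["contact_force"],s["tool_pos"],s["gripper_width"])
c=cams.capture("scene");np.savez("pics/scene1.npz",**c)
E
```

```text
5.6417 [ 0.79008675 -1.05006828 -0.31484514] [ 0.4800824  -0.03963062  0.24994009] 0.0006031872886301821
```

View pics/w1.png

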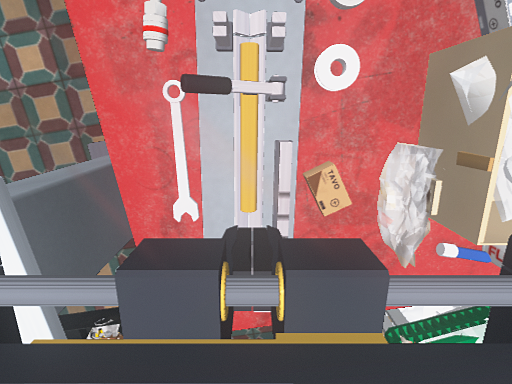

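View pics/w2.png

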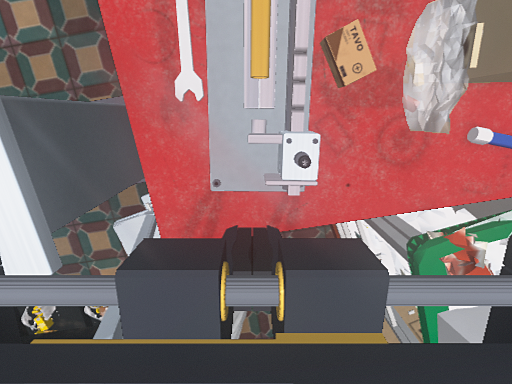

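View 1 shows the pipe at column 248, rows 40–212, the black grip at (208,85), the posts at row 28 and the rail at column 285. View 2 shows the push plate at (290,182), the rail's end at (294,192) and the pipe's rear end at (260,77). The jig runs almost vertically in both, so the yaw is close to -9.2°. Now I'll fit the frame.

```bash
python3 - <<'E'
from h import *
from scipy.optimize import least_squares
W=[]
for n in("w1","w2"):
    c=dict(np.load(f"pics/{n}.npz"));P=cloud(c,c["Tw"]);P[225:]=np.nan;c["hsv"]=cv2.cvtColor(c["image"],cv2.COLOR_BGR2HSV);W.append((c,P))
c=dict(np.load("pics/scene1.npz"));P=cloud(c);c["hsv"]=cv2.cvtColor(c["image"],cv2.COLOR_BGR2HSV);W.append((c,P))
for k,(c,P) in enumerate(W):
    yaw=np.deg2rad(-9.2)
    ctr=np.array([.51094,.12715])
    for it in range(4):
        ex=np.array([np.cos(yaw),np.sin(yaw)]);ey=np.array([-ex[1],ex[0]])
        d=P[...,:2]-ctr;J=np.stack([d@ex,d@ey-.045,P[...,2]],-1)*1000
        q=J[(abs(J[...,2]-45)<2.5)&(abs(J[...,0]-46)<10)&(J[...,1]<-16)&(J[...,1]>-155)]
        b=np.polyfit(q[:,1],q[:,0],1);yaw-=np.arctan(b[0])
    off=np.median(q[:,0])
    ctr2=ctr+ex*(off-45)/1000
    d=P[...,:2]-ctr2;J=np.stack([d@ex,d@ey-.045,P[...,2]],-1)*1000
    ins=(abs(J[...,0])<66)&(J[...,1]>-270)&(J[...,1]<170)
    hsv=c["hsv"];br=ins&(hsv[...,1]>110)&(hsv[...,0]>12)&(hsv[...,0]<32)&(J[...,2]>20)&(abs(J[...,0])<14)
    p=J[br]
    print(k,"yaw",np.rad2deg(yaw),len(q),"railz",np.median(q[:,2]),"ctr",ctr2,"pipe x med",[np.median(p[p[:,2]>38][:,0]),np.polyfit(p[:,1],p[:,0],1)[0]],"y",np.percentile(p[:,1],[.5,99.5]),"z",np.percentile(p[:,2],98))
    rl=J[(abs(J[...,2]-45)<2.5)&(abs(J[...,0]-45)<8)]
    print(" rail y",np.percentile(rl[:,1],[.5,99.5]))
    pl=J[(abs(J[...,2]-10)<3)&(abs(J[...,0])<90)&(J[...,1]<170)&(hsv[...,1]<90)]
    print(" plate",np.percentile(pl,[.3,99.7],axis=0).round(1).tolist())
    h=J[ins&(J[...,2]>72)&(J[...,1]<-100)]
    print(" stop x",np.percentile(h[:,0],[1,99]),"y",np.percentile(h[:,1],[1,99]),"top",np.percentile(h[:,2],99))
    pk=h[h[:,2]>95];print(" plunger",pk.mean(0) if len(pk) else None, pk[:,2].max() if len(pk) else None)
    po=J[ins&(abs(J[...,2]-68)<3)&(J[...,1]>70)];print(" posts",len(po),po.mean(0) if len(po) else None)
    g=J[(hsv[...,2]<70)&(J[...,2]>55)&(abs(J[...,1]-45)<20)&(J[...,0]<0)&(J[...,0]>-90)]
    if len(g): print(" grip",len(g),np.percentile(g,[2,50,98],axis=0).round(1).tolist())
E
```

```text
0 yaw -9.736802261687382 733 railz 44.752513831008756 ctr [0.51555508 0.12635506] pipe x med [np.float64(0.9996715505608876), np.float64(0.004156508870234435)] y [-102.47582514   94.57184811] z 41.34943202387481
 rail y [-118.45016104  -13.59045756]
 plate [[-88.9, -132.1, 7.2], [65.6, 146.4, 12.2]]Traceback (most recent call last):
  File "<stdin>", line 27, in <module>
    return _quantile_unchecked(
        a, q, axis, out, overwrite_input, method, keepdims, weights)
    return _ureduce(a,
                    func=_quantile_ureduce_func,
    ...<5 lines>...
                    overwrite_input=overwrite_input,
                    method=method)
    r = func(a, **kwargs)
    result = _quantile(arr,
                       quantiles=q,
    ...<2 lines>...
                       out=out,
                       weights=wgt)
    slices_having_nans = np.isnan(arr[-1, ...])
                                  ~~~^^^^^^^^^
IndexError: index -1 is out of bounds for axis 0 with size 0
```

```bash
python3 - <<'E'
from h import *
for n in("w1","w2","scene1"):
    c=dict(np.load(f"pics/{n}.npz"));P=cloud(c,c.get("Tw"))
    if n!="scene1":P[225:]=np.nan
    hsv=cv2.cvtColor(c["image"],cv2.COLOR_BGR2HSV)
    yaw=np.deg2rad(-9.4);ctr2=np.array([.5145,.1264])
    ex=np.array([np.cos(yaw),np.sin(yaw)]);ey=np.array([-ex[1],ex[0]])
    d=P[...,:2]-ctr2;J=np.stack([d@ex,d@ey-.045,P[...,2]],-1)*1000
    print(n)
    def rep(name,m,ps=[1,50,99]):
        q=J[m]
        if len(q)>5: print(" ",name,len(q),np.percentile(q,ps,axis=0).round(1).tolist())
    X,Y,Z=J[...,0],J[...,1],J[...,2]
    ins=(abs(X)<66)&(Y>-270)&(Y<170)
    br=ins&(hsv[...,1]>110)&(hsv[...,0]>12)&(hsv[...,0]<32)&(Z>20)&(abs(X)<16)
    rep("pipe",br)
    q=J[br&(Z>36)]; print("   slope",np.polyfit(q[:,1],q[:,0],1))
    rl=(abs(Z-45)<2.5)&(abs(X-46)<10);rep("rail",rl)
    q=J[rl&(Y<-20)&(Y>-160)]
    if len(q)>20: print("   slope",np.polyfit(q[:,1],q[:,0],1))
    rep("plate",(abs(Z-10)<3)&(X<90)&(X>-75)&(Y<170)&(Y>-270)&(hsv[...,1]<90))
    rep("stop>72",ins&(Z>72)&(Y<-100))
    rep("backplate top",ins&(abs(Z-83)<6)&(Y<-208)&(Y>-235))
    rep("plunger",ins&(Z>95)&(Y<-100))
    rep("posts",ins&(abs(Z-68)<3)&(Y>70))
    rep("grip",(hsv[...,2]<70)&(Z>55)&(abs(Y-45)<25)&(X<0)&(X>-90))
E
```

```text
w1
  pipe 2541 [[-7.0, -101.1, 32.1], [3.2, 0.8, 39.0], [13.3, 93.8, 41.6]]
   slope [0.00745517 2.31593855]
  rail 852 [[39.6, -118.2, 42.6], [46.6, -56.6, 44.8], [53.8, -13.8, 46.5]]
   slope [9.81560348e-03 4.72967142e+01]
  plate 12267 [[-61.4, -129.3, 7.9], [-20.2, 21.9, 9.8], [66.5, 145.5, 11.8]]
  posts 616 [[-33.1, 94.9, 65.3], [-19.8, 107.9, 67.7], [39.7, 117.5, 69.5]]
  grip 53 [[-60.8, 38.6, 82.2], [-38.4, 39.0, 94.3], [-15.6, 53.1, 106.0]]
w2
  pipe 1428 [[-7.8, -103.8, 24.2], [2.2, -64.6, 39.0], [12.5, -27.5, 41.7]]
   slope [0.00815966 2.61341982]
  rail 1573 [[39.4, -241.3, 42.7], [46.6, -93.0, 44.8], [53.8, -30.1, 46.7]]
   slope [7.84285804e-03 4.74228884e+01]
  plate 11226 [[-62.3, -245.5, 7.9], [-25.5, -130.2, 9.9], [65.9, -19.4, 11.8]]
  stop>72 2031 [[11.4, -220.6, 75.1], [43.3, -192.0, 82.0], [65.1, -165.3, 108.8]]
  backplate top 525 [[9.2, -221.9, 77.7], [42.2, -216.7, 82.2], [64.5, -208.3, 84.9]]
  plunger 134 [[39.9, -197.3, 102.6], [45.3, -191.2, 108.0], [51.6, -185.7, 109.5]]
scene1
  pipe 561 [[-10.1, -238.3, 23.7], [-3.6, -25.1, 38.5], [9.5, 79.9, 334.4]]
   slope [-0.00098944 -0.88954602]
  rail 302 [[36.8, -243.9, 42.6], [44.9, -99.3, 45.3], [55.0, 487.8, 47.4]]
   slope [8.97935502e-03 4.66216082e+01]
  plate 3456 [[-63.8, -248.1, 7.2], [-30.0, -113.9, 10.6], [63.0, 156.1, 12.9]]
  stop>72 7235 [[-54.1, -265.0, 78.9], [-37.0, -228.5, 455.1], [60.0, -177.5, 579.2]]
  backplate top 120 [[7.9, -223.8, 77.2], [38.8, -218.4, 82.5], [63.2, -208.1, 86.3]]
  plunger 6834 [[-54.2, -265.7, 262.1], [-37.8, -230.6, 462.5], [57.0, -184.2, 579.5]]
  posts 74 [[-34.8, 92.1, 65.4], [-20.7, 103.2, 67.8], [40.1, 116.9, 70.4]]
  grip 79 [[-62.2, 36.4, 77.6], [-46.8, 39.8, 99.5], [-15.2, 48.0, 109.3]]
```

```bash
cat >> h.py <<'E'
YAW=np.deg2rad(-9.9);EX=np.array([np.cos(YAW),np.sin(YAW),0]);EY=np.array([-EX[1],EX[0],0]);O=np.array([.5244,.1714,0])
ROT=rot_for(YAW,0)
def w(x,y,z): return O+EX*x/1000+EY*y/1000+np.array([0,0,z/1000])
def j(p): d=np.asarray(p)-O; return np.array([d@EX,d@EY,d[2]])*1000
E
python3 - <<'E'
from h import *
from cell import manip,cams
manip.move_pose(w(36,-255,150),ROT)
manip.move_linear(w(36,-255,60),rate=.1)
manip.dwell(.2)
f0=manip.state()["contact_force"];print(f0)
y=-255
while y<-215:
    y+=1.5;manip.move_linear(w(36,y,60),rate=.03)
    s=manip.state();f=s["contact_force"]-f0
    print(round(s["clock"],2),y,j(s["tool_pos"]).round(2),(f@EY).round(2),f.round(1))
    if f@EY<-1.8: break
c=cams.capture("scene");cv2.imwrite("pics/s2.png",cv2.resize(c["image"][160:285,190:400],None,fx=3.8,fy=3.8))
E
```

```text
[-0.36321485  0.0326259  -0.21241302]
7.72 -253.5 [  36.09 -253.42   60.16] -0.92 [-0.6 -0.8  0.1]
7.97 -252.0 [  35.97 -251.9    59.98] -0.59 [-0.8 -0.5  0.9]
8.22 -250.5 [  36.   -250.41   59.99] 1.09 [ 0.1  1.1 -0.2]
8.47 -249.0 [  35.97 -248.92   59.98] -0.31 [ 0.3 -0.4  0.7]
8.72 -247.5 [  36.01 -247.42   59.99] 1.26 [0.4 1.2 0.3]
8.97 -246.0 [  36.01 -245.93   60.  ] -0.5 [ 0.2 -0.5 -0.4]
9.22 -244.5 [  36.02 -244.42   60.  ] -0.15 [-0.5 -0.1 -0. ]
9.47 -243.0 [  35.97 -242.93   59.98] 0.33 [0.6 0.2 0.5]
9.72 -241.5 [  36.02 -241.41   60.01] 1.03 [-0.3  1.1  0.3]
9.97 -240.0 [  36.02 -239.92   60.02] -0.44 [ 0.4 -0.5  0.2]
10.22 -238.5 [  35.99 -238.43   59.98] 0.07 [-0.5  0.2 -0.1]
10.47 -237.0 [  36.02 -236.89   60.01] 0.55 [0.4 0.5 0.6]
10.72 -235.5 [  36.   -235.41   59.99] 0.09 [0.2 0.1 0.1]
10.97 -234.0 [  36.03 -233.92   60.01] 0.12 [ 0.4  0.1 -0.4]
11.22 -232.5 [  35.98 -232.72   60.02] -2.07 [-0.1 -2.1 -0.2]
```

View pics/s2.png

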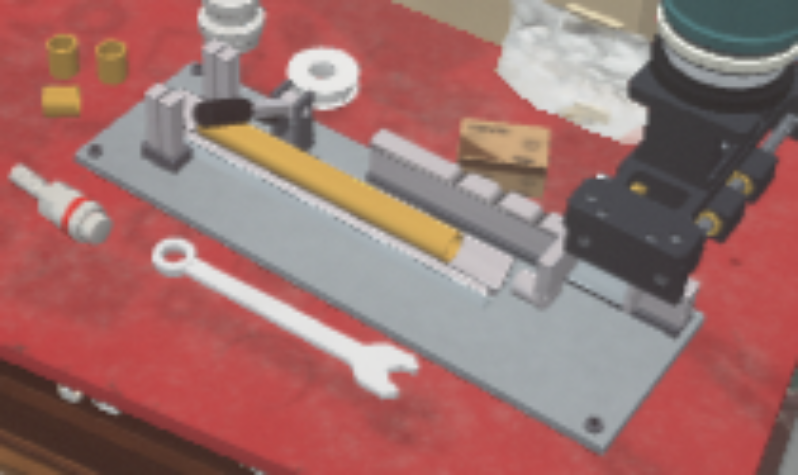

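Contact was at TCP y = -232.7, so feed_stop is about 0.011–0.013. I'll push on, using the first notch (force hump) to calibrate.

```bash
python3 - <<'E'
from h import *
from cell import manip,cams
manip.move_linear(w(36,-192,60),rate=.04)
y=-192;f0=np.array([-.36,.03,-.21])
while y<-166:
    y+=1.5;manip.move_linear(w(36,y,60),rate=.03)
    s=manip.state();f=s["contact_force"]-f0
    print(round(s["clock"],2),y,j(s["tool_pos"]).round(2)[1],(f@EY).round(2))
c=cams.capture("scene");np.savez("pics/scene3.npz",**c);cv2.imwrite("pics/s3.png",cv2.resize(c["image"][160:285,190:400],None,fx=3.8,fy=3.8))
E
```

```text
12.69 -190.5 -190.35 -1.6
12.94 -189.0 -188.84 -0.85
13.19 -187.5 -187.22 -0.88
13.44 -186.0 -185.59 -0.8
13.69 -184.5 -184.17 1.22
13.94 -183.0 -182.74 -0.63
14.19 -181.5 -181.28 -0.39
14.44 -180.0 -180.66 -4.7
14.69 -178.5 -180.39 -10.13
14.94 -177.0 -180.18 -16.07
15.19 -175.5 -180.03 -21.38
15.44 -174.0 -179.85 -25.18
15.69 -172.5 -179.72 -32.12
15.94 -171.0 -175.6 -17.92
16.19 -169.5 -170.27 -4.81
16.44 -168.0 -167.98 -3.58
16.69 -166.5 -166.29 -4.09
16.94 -165.0 -164.82 -4.43
```

View pics/s3.png

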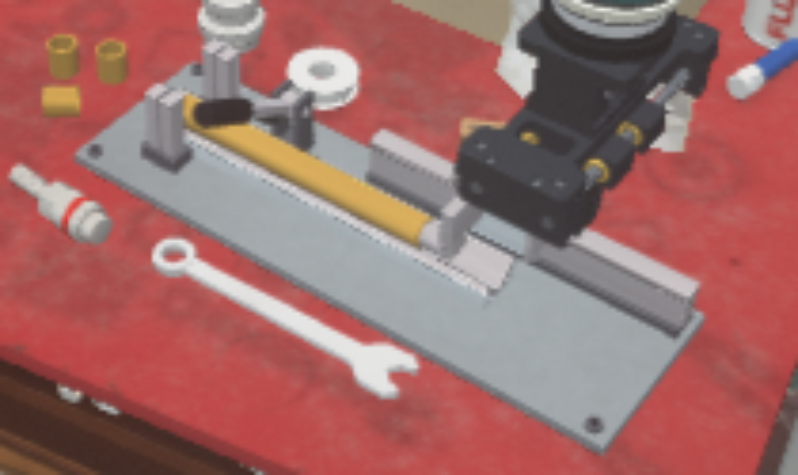

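First notch is seated at about TCP y = -180.7, so the middle one should be at -150.7. The pipe is now being driven along. Next I'll go forward in fine steps.

```bash
python3 - <<'E'
from h import *
from cell import manip,cams
manip.move_linear(w(36,-157,60),rate=.04)
y=-157;f0=np.array([-.36,.03,-.21])
while y<-150.8:
    y+=.8;manip.move_linear(w(36,y,60),rate=.02)
    s=manip.state();f=s["contact_force"]-f0
    print(round(s["clock"],2),y,j(s["tool_pos"]).round(2)[1],(f@EY).round(2))
    if y>-153 and f@EY<-7:break
c=cams.capture("scene");np.savez("pics/scene4.npz",**c);cv2.imwrite("pics/s4.png",cv2.resize(c["image"][160:285,190:400],None,fx=3.8,fy=3.8))
E
```

```text
17.59 -156.2 -156.58 -4.9
17.84 -155.39999999999998 -155.13 -2.41
18.09 -154.59999999999997 -154.3 -1.51
18.34 -153.79999999999995 -153.27 -0.39
18.59 -152.99999999999994 -152.65 1.01
18.84 -152.19999999999993 -152.06 -0.62
19.09 -151.39999999999992 -151.34 -0.54
19.34 -150.5999999999999 -150.76 -2.22
```

View pics/s4.png

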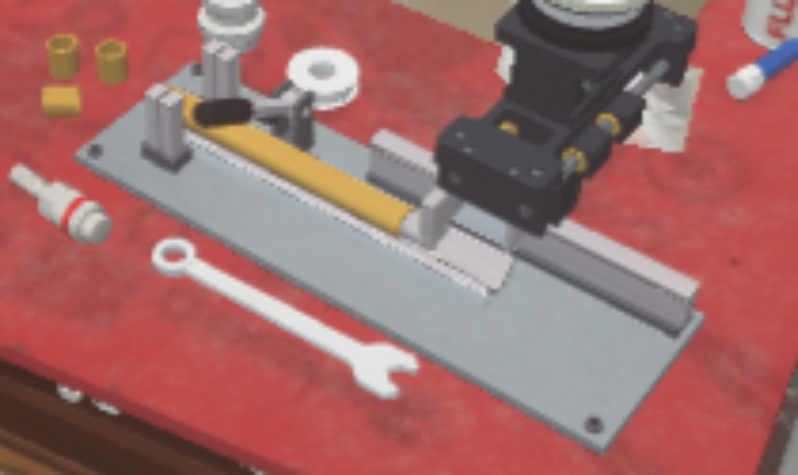

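It dropped in as predicted: the force vanished, then resistance came back at -150.76. I'll back off and check the plunger height and pipe position from above on the way to the lever.

```bash
python3 - <<'E'
from h import *
from cell import manip,cams
manip.move_linear(w(36,-175,62),rate=.08)
manip.move_linear(w(20,-140,230),rate=.2)
manip.dwell(.2)
s=manip.state();c=cams.capture("wrist");T=wristT(s,c);cv2.imwrite("pics/w5.png",c["image"])
P=cloud(c,T);P[225:]=np.nan;d=P-O;J=np.stack([d@EX,d@EY,P[...,2]],-1)*1000;X,Y,Z=J[...,0],J[...,1],J[...,2]
hsv=cv2.cvtColor(c["image"],cv2.COLOR_BGR2HSV)
def rep(n,m):
    q=J[m]
    if len(q)>3: print(n,len(q),np.percentile(q,[1,50,99],axis=0).round(1).tolist())
ins=abs(X)<70
rep("pipe",ins&(hsv[...,1]>110)&(hsv[...,0]>12)&(hsv[...,0]<32)&(Z>20)&(abs(X)<16))
rep("plunger",ins&(Z>95)&(Y<-60)&(Z<130))
rep("plate",ins&(abs(Z-83)<4)&(Y<-128)&(Y>-150))
rep("block",ins&(abs(Z-80)<8)&(Y<-80)&(Y>-130))
rep("grip",(hsv[...,2]<70)&(Z>55)&(abs(Y-45)<25)&(X<0)&(X>-90))
print(s["clock"])
E
```

```text
pipe 2133 [[-9.4, -67.8, 32.0], [1.0, -10.9, 39.0], [10.6, 38.8, 41.6]]
plunger 151 [[39.0, -115.1, 98.7], [44.6, -108.9, 104.1], [51.1, -103.4, 105.7]]
plate 499 [[9.0, -138.5, 79.6], [40.9, -134.5, 82.4], [64.4, -128.2, 84.9]]
block 1683 [[25.4, -129.4, 78.5], [44.1, -102.8, 81.7], [64.4, -82.6, 85.1]]
21.0583
```

View pics/w5.png

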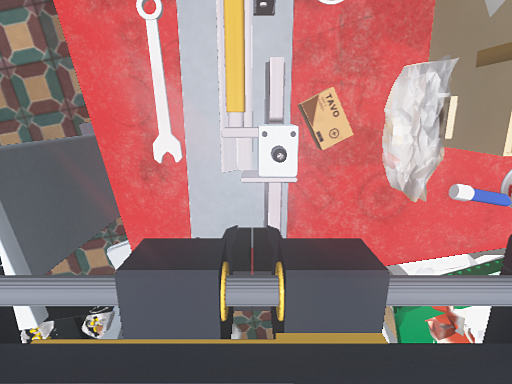

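The plunger head dropped 3.9 mm (108.0 to 104.1) at y = -109, and the push plate's back is at about -139. The pipe's rear end at -69 puts its middle near 30. Now the lever.

```bash
python3 - <<'E'
from h import *
from cell import manip,cams
manip.move_linear(w(-53,45,160),rate=.2)
manip.dwell(.2)
f0=manip.state()["contact_force"]
manip.move_linear(w(-53,45,130),rate=.1)
z=130
while z>53:
    z-=4 if z>66 else 1;manip.move_linear(w(-53,45,z),rate=.04)
    s=manip.state();f=s["contact_force"]-f0
    print(round(s["clock"],2),z,j(s["tool_pos"]).round(1),f.round(1))
    if f[2]>18 or np.linalg.norm(f)>35: break
c=cams.capture("scene");cv2.imwrite("pics/s6.png",cv2.resize(c["image"][160:285,190:400],None,fx=3.8,fy=3.8))
E
```

```text
23.22 126 [-52.9  45.1 126.2] [-0.3  0.2  0.3]
23.47 122 [-53.2  44.9 121.8] [-1.1  0.1  0.8]
23.72 118 [-53.3  44.8 117.6] [-0.1  0.2  0.2]
23.97 114 [-53.3  44.8 113.6] [-0.2  0.4  0.5]
24.22 110 [-53.1  45.  109.8] [0.4 0.9 1.5]
24.47 106 [-54.   45.1 105.6] [-2.8  1.9  2.2]
24.72 102 [-52.6  44.8 101.8] [0.3 0.1 1.2]
24.97 98 [-52.8  44.9  97.7] [0.6 0.1 1.3]
25.22 94 [-53.1  44.9  93.7] [-0.9 -0.2  1. ]
25.47 90 [-53.2  44.9  89.6] [0.5 0.8 0. ]
25.72 86 [-53.2  44.9  85.6] [0.3 0.8 0.4]
25.97 82 [-53.2  44.9  81.6] [-0.1  0.4  0.8]
26.22 78 [-53.2  44.8  77.6] [ 0.6 -0.2  0.8]
26.47 74 [-53.2  44.9  73.6] [ 1.4 -0.5  0.4]
26.72 70 [-53.2  44.8  69.7] [0.2 0.1 1.3]
26.97 66 [-53.2  44.8  65.6] [-0.5  0.7  1.6]
27.22 65 [-53.1  44.9  64.9] [-0.3 -0.4  1.2]
27.47 64 [-53.  45.  64.] [-0.1 -0.4  1.4]
27.72 63 [-53.   45.   62.9] [-0.4  0.7  0.4]
27.97 62 [-53.   45.   61.9] [-0.   0.8  1.3]
28.22 61 [-53.   45.   60.9] [-0.  -0.2  1.2]
28.47 60 [-53.   45.   59.9] [0.1 0.4 2. ]
28.72 59 [-53.   45.   58.9] [0.2 0.6 1.2]
28.97 58 [-53.  45.  58.] [-0.3  1.2  1.3]
29.22 57 [-53.   45.   57.3] [-1.7  0.2  5.5]
29.47 56 [-53.1  45.1  56.8] [-3.2 -0.5  8.9]
29.72 55 [-53.1  45.1  56.4] [-5.6 -1.6 13.9]
29.97 54 [-53.1  45.1  56.1] [-6.9 -2.1 17.3]
30.22 53 [-53.1  45.1  55.7] [-9.  -3.2 22. ]
```

View pics/s6.png

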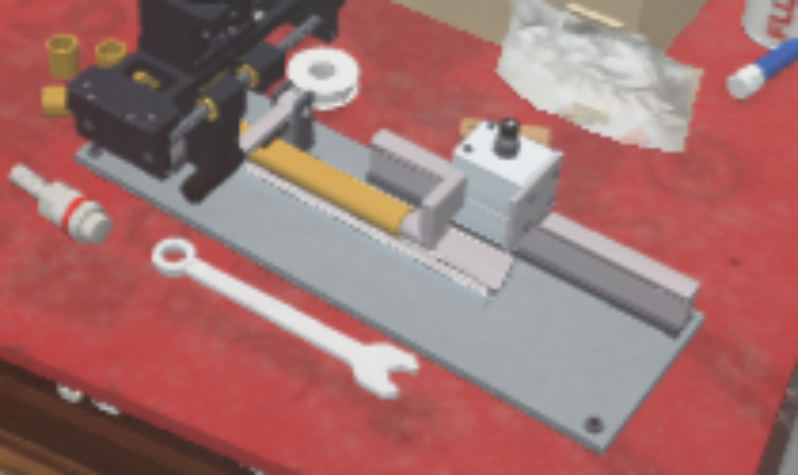

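Hard contact came at z = 57, exactly the stated down height. I'll come away and check.

```bash
python3 - <<'E'
from h import *
from cell import manip,cams
manip.dwell(.2)
manip.move_linear(w(-53,45,75),rate=.06)
manip.move_linear(w(-53,-10,230),rate=.2)
manip.dwell(.3)
s=manip.state();c=cams.capture("wrist");T=wristT(s,c);cv2.imwrite("pics/w7.png",c["image"])
P=cloud(c,T);P[225:]=np.nan;d=P-O;J=np.stack([d@EX,d@EY,P[...,2]],-1)*1000;X,Y,Z=J[...,0],J[...,1],J[...,2]
hsv=cv2.cvtColor(c["image"],cv2.COLOR_BGR2HSV)
def rep(n,m):
    q=J[m]
    if len(q)>3: print(n,len(q),np.percentile(q,[1,50,99],axis=0).round(1).tolist())
rep("pipe",(hsv[...,1]>110)&(hsv[...,0]>12)&(hsv[...,0]<32)&(Z>20)&(abs(X)<16))
rep("plunger",(abs(X)<70)&(Z>95)&(Y<-60)&(Z<130))
g=(hsv[...,2]<80)&(Z>35)&(Z<130)&(abs(Y-45)<25)&(X<-20)&(X>-95)
rep("grip",g);q=J[g&(abs(Y-45)<3)];print("grip slope",np.polyfit(q[:,0],q[:,2],1),len(q))
print(s["clock"],s["contact_force"])
c=cams.capture("scene");cv2.imwrite("pics/s7.png",cv2.resize(c["image"][160:285,190:400],None,fx=3.8,fy=3.8))
E
```

```text
pipe 2953 [[-10.4, -66.5, 33.1], [-1.3, 36.0, 38.9], [9.7, 128.6, 41.6]]
grip 46 [[-75.9, 38.2, 50.9], [-39.6, 38.4, 53.7], [-29.2, 52.1, 55.7]]Traceback (most recent call last):
  File "<stdin>", line 16, in <module>
    raise TypeError("expected non-empty vector for x")
TypeError: expected non-empty vector for x
```

View pics/w7.png

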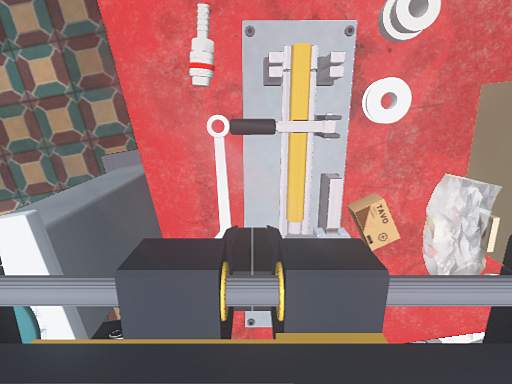

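The lever lies level across the pipe, with the grip at (252,127). The pipe spans about y = -68 to 130, so its middle is near 30–31. One more check of the lever angle and plunger.

```bash
python3 - <<'E'
from h import *
from cell import manip,cams
manip.move_linear(w(-40,-90,230),rate=.2)
manip.dwell(.2)
for n in ("wrist","scene"):
    s=manip.state();c=cams.capture(n);P=cloud(c,wristT(s,c) if n=="wrist" else None)
    if n=="wrist":P[225:]=np.nan
    d=P-O;J=np.stack([d@EX,d@EY,P[...,2]],-1)*1000;X,Y,Z=J[...,0],J[...,1],J[...,2]
    g=(Z>48)&(Z<100)&(abs(Y-45)<4)&(X<-32)&(X>-74);q=J[g]
    if len(q)>5: print(n,"lever grip slope",np.polyfit(q[:,0],q[:,2],1),np.median(q[:,2]),len(q))
    p=J[(abs(X)<70)&(Z>95)&(Y<-60)&(Y>-150)&(Z<130)]
    if len(p)>5: print("plunger",np.median(p,0),p[:,2].max())
    if n=="scene": cv2.imwrite("pics/s8.png",cv2.resize(c["image"][160:285,190:400],None,fx=3.8,fy=3.8))
print(s["clock"],s["contact_force"])
E
```

```text
wrist lever grip slope [-3.40398863e-03  5.64859589e+01] 56.66217756132508 372
plunger [  43.96432933 -108.5438066   103.96222041] 106.60116956068505
scene lever grip slope [-3.35227165e-05  5.73529455e+01] 57.5825912493877 32
plunger [  43.00864353 -111.21698769  103.40894695] 107.75722127371445
33.1167 [0.06405279 0.29516688 0.44303468]
```

View pics/s8.png

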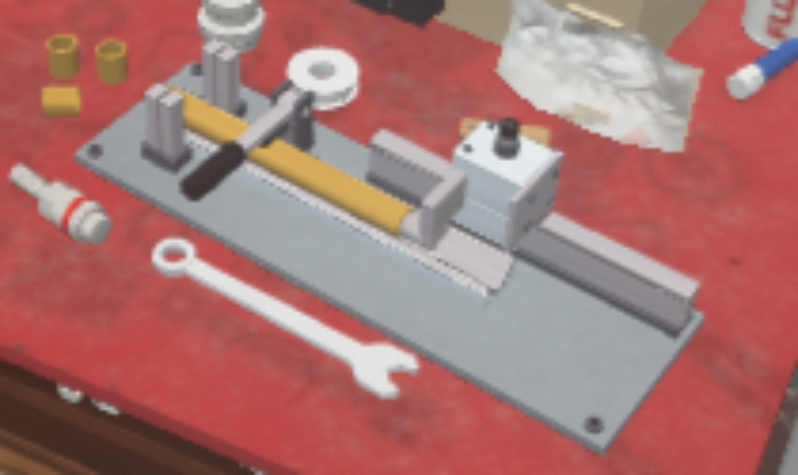

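The lever is level, the stop's button is against the pipe, the plunger is down and the parts round the jig haven't moved. Handing in.

```bash
python3 -c "
from cell import order
print(order.close_job())"
```

```text
the job is handed in; nothing more can be done
None
```

I handed the job in at about 33 s on the robot's clock. By my last checks everything is in place, but the hand-in gives no verdict.

**Feed stop:** I pushed it from behind with shut fingers. It went through the first notch, with a force peak of about 32 N at the tool, and on into the middle notch. There the force fell to zero and resistance came back at the position predicted from the first notch. The plunger head had dropped 3.9 mm, at y ≈ -109 mm in the jig's frame (the notch is at -110).

**Lever:** I pressed it down from above with about 22 N and came away. Its grip is level (slope under 0.004) with its top at about 57 mm, which is the stated down height.

**Pipe:** It spans about y = -68 to 130 mm, so its middle is near 30–31 mm, and the stop's button looks to be against its end.

**Final state:** The arm is clear of everything, and in the last scene picture the parts round the jig look unmoved.

**Disagreements:** The base plate outline gave a yaw of -8.1°, while the rail and pipe gave -9.9°. I used the rail and pipe, and the contact positions bore that out. The force to leave the first notch was higher than the roughly 14 N stated.

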